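# Work the long sanding board out of the covered tool tray

### The job

The long sanding board with the red handle lies in the blue tool tray, its ends under the two orange covers, and it is longer than the hatch between them. Tilt it and bring it out through the hatch one end first without wrenching it against the tray, then finish holding it in the gripper, still and level above the hatch, with the whole board about 10 cm clear above the covers; do not put it down or let go. Leave the other things on the bench and on the cover where they are.

Things in the scene. Friction and masses are not known exactly. Their poses are not given: they have to be found in the camera images.
- tray_hatch (a point): Centre of the tray's hatch, level with the covers' top faces, 88 mm above the bench; axes as for tray. The hatch is a rectangular opening 170 mm (x) by 250 mm (y) between two orange covers 4 mm thick, which reach in from the tray's two ends: their edges are at y = +-125 mm, the inner end walls at y = +-235 mm from this point.
- tray: Blue steel tool tray fixed to the bench, 178 mm (x) by 478 mm (y, the long way), z up; origin at the centre of its underside. Floor and walls 4 mm thick, inside 170 x 470 mm. The orange covers over its ends lie 84 to 88 mm above the bench; under them the board has room to slide endways.
- board: Loose sanding board, a pale wooden slab 320 mm long (y), 60 mm wide (x), 12 mm thick, with a red handle in the middle of its top; origin at the middle of its underside, z up. About 0.3 kg, balanced at the middle. It starts flat on the tray's floor (underside 4 mm above the bench), roughly along the tray, both ends under the covers.
- board_grip (a point): Middle of the board's red handle, 34 mm above the board's underside; axes as for board. The handle is a block 80 mm long (y), 24 mm wide (x), from 12 to 52 mm above the underside. It starts within the open hatch.
- board_end_a (a point): Middle of the board's +y end face, 160 mm along board +y from its middle, 6 mm above the underside.
- board_end_b (a point): Middle of the board's -y end face, 160 mm along board -y from its middle, 6 mm above the underside.
- discs: Bystander: flat stack of tan sanding discs, 60 mm diameter, 12 mm high, lying near the outer end of the tray's +y cover. Origin at its underside.
- tin: Bystander: filler tin with a yellow label, 72 mm diameter, 100 mm high, upright on the bench behind the tray. Origin at its underside.
- tape: Bystander: roll of yellow tape lying flat, 90 mm diameter, 38 mm high, on the bench behind the tray. Origin at its underside.
- cup: Bystander: white mixing cup, 80 mm across the rim, 90 mm high, upright on the bench to the left (+y). Origin at its underside.
- knife: Bystander: filling knife (spatula) 220 mm long, lying on the bench to the right (-y). Origin at its underside.
- wheel: Bystander: red plastic wheel with spokes, 72 mm diameter, 70 mm high, standing on its flat face to the right (-y). Origin at its underside.

How it is judged (in metres and radians):
On the way:
1. the board is tilted through the hatch: one end above the covers while the other is still below them (((height (world z) of board_end_a above 0.11 m and height (world z) of board_end_b below 0.084 m) or (height (world z) of board_end_b above 0.11 m and height (world z) of board_end_a below 0.084 m))), for 0.1 s.
At the end, for the whole second after the job is handed in: The fingers grip the board; it is still (under 30 mm/s), level within 0.2 rad, both ends over 60 mm above the covers (z above 0.148 m), the handle below 0.36 m and within 120 mm horizontally of the hatch's centre; the board does not touch the tray (height (world z) of each of board_end_a, board_end_b above 0.148 m and height (world z) of board_grip below 0.36 m and angle between board's own z axis and vertical below 0.2 rad and horizontal distance between board_grip and tray_hatch below 0.12 m and contact force between the fingers and board above 1 N and contact force between board and tray below 0.2 N and linear speed of board below 0.03 m/s); the arm keeps its last pose, push and grip.
It fails at once if the board, once raised off the tray's floor, is wrenched against the tray (more than 40 N) (contact force between board and tray above 40 N and height (world z) of board_grip above 0.055 m).
It fails at once if a bystander is moved more than 30 mm (distance of any of discs, tin, tape, cup, knife, wheel from where it was at the start of the episode above 0.03 m).
It also fails if it takes over 48 s, if anything falls off the work surface, if the arm or the gripper's body presses on something with over 40 N, if the wrist force passes 120 N, or if a joint passes its speed limit or range.

### The arm

A 7-joint arm with a two-finger parallel gripper is mounted at the origin on the work surface. World frame = base frame: x ahead of the robot, y to its left, z up, the work surface at z = 0. Lengths are in m, angles in degrees, forces in N, time in s.
With the tool pointing down it reaches from about 0.425 to 0.875 m from the base axis. Payload 4.7 kg.
Tool frame: the origin (TCP) lies midway between the tips of the shut fingers; the grasp point (between the pads) lies 19 mm behind it; y points along the fingers, x is the direction in which the jaws open and shut, and the axes are right-handed (so a half turn about y gives the same grasp; the last joint's range is limited). The gripper opens to 87 mm and grips with 3 to 60 N. Pads are 19 mm wide; open, the fingers measure 117 mm over their backs; the gripper's body (75 mm by 190 mm) begins 51 mm behind the grasp point.
Start: joints at [66.755, 18.392, -4.016, 83.108, 1.295, 78.541, -3.26], TCP at [0.265, -0.594, 0.223] pointing down, gripper open.
Joint ranges: [-163.93, 163.93], [-17.29, 119.83], [-79.2, 71.16], [3.27, 140.29], [-89.18, 269.18], [5.43, 117.66], [-154.24, 154.24]. Speed limits (degrees/s): [147.25, 147.25, 180, 180, 180, 180, 180].

### API

Orientations are given as [roll, pitch, yaw] about the fixed x, y, z axes, in that order (R = Rz(yaw) Ry(pitch) Rx(roll)).
In Python, from cell import env gives the robot as it stands.
- The arm moves only by the tool carry_out, never from a script. Its argument "targets" is a list of rows, each a list of 2 entries, a list of its own where there are three numbers: the shift along the tool's x, y, z in mm, then the turn, a rotation vector about the tool's x, y, z in degrees. A call has 1 to 12 rows; each row shifts and turns the commanded pose from where the row before left it, along the tool's axes as they then stand; what a row does not reach is not made up. A row lasts 1/10 s, in which the tool goes at most 50 mm and 8.59 degrees, less where a joint would pass 70% of its speed; a pose out of reach is approached as far as the arm can. A call with a gripper value outside its range is refused whole. "jaw" is the opening, from 0 (shut) to 1 (fully open), set as the call begins (left out, the last holds). The fingers move at their own pace and stop on an object; "squeeze" is the grip in N (left out, the last holds). Time passes only in rows, so rows that do not move let the fingers close. It gives the time, the measured TCP pose, the force and the opening at its end, in the units of the state.
- env.get_obs(): the state, without advancing time (a new reading comes with each control period).
- env.read_camera(name): name is "scene" or "top"; returns the picture (400x640x3 uint8, red, green, blue); there is no depth.
- env.get_calibration(name): a dict with "fx", "fy", "cx", "cy" (pixels), "D" ([k1, k2, p1, p2, k3] as OpenCV has them; the pictures are not rectified), "R" (3x3) and "t" (3): a world point X has camera coordinates R X + t. Camera axes: x right, y down, z forward; pixel columns grow to the right and rows downward; lengths in m; the calibration is good to about 2 mm. A picture is of the moment at which its call begins. get_calibration takes no time and is no camera call.
- env.sign_off(): hands the job in, once; it reports no verdict.
Trained networks look in the newest picture that a camera, given by its name, has taken for a name from the list of things; names that differ only in an ending like _2 or _b are one class to them, and where a whole thing is asked for, a point or a joint stands for the part that bears it (a point fixed in the world has none). Each returns a list of dicts, best first, with "p" (0 to 1); they miss things now and then, are a little off and sometimes report something else, mostly with a low value. They report only what shows in the picture. A call takes as long as a camera call.
- env.outline_of(camera, label): "mask" (400x640 bool, what is visible of it) and "xy" ([column, row] in pixels, amid what is visible of it).
The state is a dict: "time_s": time; "qpos": joint angles; "joint_velocities": joint speeds; "effort": joint torques, N m; "tool_pos": TCP position; "tool_rot": TCP orientation; "force": force on the tool from outside, world axes, zero at the start; "wrist_torque": the same for the moment, N m; "grip_width": finger opening in m.
Only numpy, scipy, OpenCV 4.12 (cv2) and the standard library are available. Lean on these libraries where they do the work, as an engineer would, in place of code of your own. Each camera call takes 0.05 s, during which the arm holds its last target.

## Working session

There is one attempt and no reset: what is moved stays moved. The work goes in short steps, Python scripts to look and compute and a tool call to move; the robot and the scene stay as the last step left them, time stands still between calls to the robot, and variables do not carry over. Pictures are saved under pics/ and viewed, and the job is handed in when it is done.

Besides the shell and the picture viewer there is one more tool, called as name([rows], argument=value, ...), one row to a line, values as JSON. carry_out: Moves the arm, as the interface text tells. Its arguments: {"type":"object","properties":{"targets":{"type":"array","items":{"type":"array"}},"jaw":{"type":"number"},"squeeze":{"type":"number"}},"required":["targets"]}

```bash
ls; mkdir -p pics; python3 - <<'E'
from cell import env
import cv2
o=env.get_obs(); print(o)
for n in("scene","top"):
    im=env.read_camera(n); cv2.imwrite(f"pics/{n}0.png",im[:,:,::-1]); print(env.get_calibration(n))
E
```

```text
pics
{'time_s': 0.0, 'qpos': array([66.7541962 , 18.43896612, -4.0168582 , 83.1746835 ,  1.29691106,
       78.54148344, -3.2601216 ]), 'joint_velocities': array([-0.09451305,  0.02111764, -0.00452788,  0.07841282, -0.07763579,
       -0.04349743, -0.08358001]), 'effort': array([ 7.91195343e-04, -4.91285741e+01, -4.03295355e-01, -3.12532461e+01,
       -6.39463635e-02,  4.37443075e-02,  1.87061119e-04]), 'tool_pos': array([ 0.26466333, -0.59306803,  0.22146469]), 'tool_rot': array([-90.00724264,   0.10977632, -65.94293949]), 'force': array([-0.06705156,  0.08192482, -0.22361993]), 'wrist_torque': array([0.02923652, 0.00245866, 0.00354123]), 'grip_width': 0.08687345228713811}
{'fx': 379.50193435696565, 'fy': 379.50193435696565, 'cx': 325.8687020146695, 'cy': 199.10625872019145, 'D': array([-0.01846952,  0.        ,  0.        ,  0.        ,  0.        ]), 'R': array([[-0.67562646,  0.7368629 ,  0.02370557],
       [ 0.414645  ,  0.40637988, -0.81420201],
       [-0.60958872, -0.54026703, -0.58009752]]), 't': array([ 0.35345301, -0.14770554,  1.61866501])}
{'fx': 503.3928868630568, 'fy': 503.3928868630568, 'cx': 318.37413398497085, 'cy': 200.5195835005806, 'D': array([-0.15673707,  0.        ,  0.        ,  0.        ,  0.        ]), 'R': array([[-0.01107501, -0.99993807,  0.00109241],
       [-0.98510725,  0.01072327, -0.1716063 ],
       [ 0.17158396, -0.00297669, -0.985165  ]]), 't': array([0.01305017, 0.58509339, 1.59288432])}
```

View pics/scene0.png

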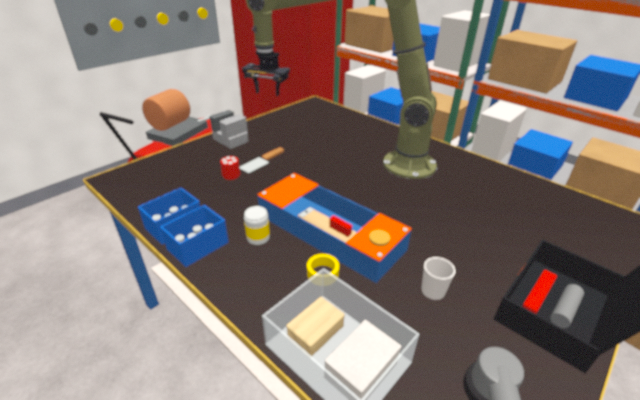

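View pics/top0.png

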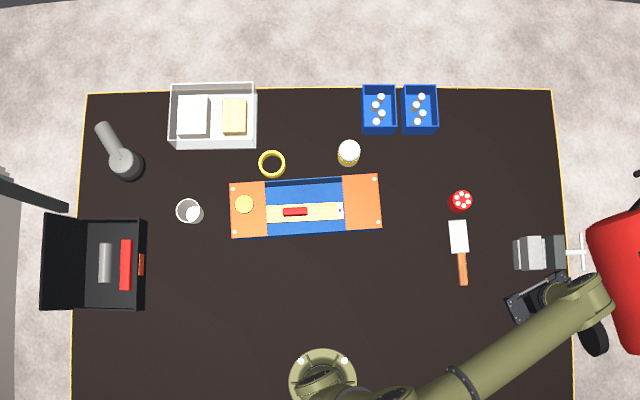

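The scene picture shows the tray with its orange covers, the handle at about (341,226) and the discs on the near (+y) cover at (380,237). In the top picture the handle is at about (295,212), the hatch spans columns 265–342, and the discs are at (244,204). Next I measure these.

```bash
cat > h.py <<'E'
import numpy as np, cv2
from scipy.spatial.transform import Rotation as Ro
def back(c,uv,z):
    K=np.array([[c['fx'],0,c['cx']],[0,c['fy'],c['cy']],[0,0,1]])
    p=cv2.undistortPoints(np.array(uv,float).reshape(-1,1,2),K,c['D']).reshape(-1,2)
    R=np.array(c['R']);t=np.array(c['t'])
    d=np.c_[p,np.ones(len(p))]@R; o=-R.T@t
    return o+d*((z-o[2])/d[:,2])[:,None]
def proj(c,X):
    K=np.array([[c['fx'],0,c['cx']],[0,c['fy'],c['cy']],[0,0,1]])
    return cv2.projectPoints(np.array(X,float).reshape(-1,1,3),cv2.Rodrigues(np.array(c['R']))[0],np.array(c['t']),K,c['D'])[0].reshape(-1,2)
E
python3 - <<'E'
from cell import env
from h import *
c=env.get_calibration('top')
im=cv2.imread('pics/top0.png'); hsv=cv2.cvtColor(im,cv2.COLOR_BGR2HSV)
H,S,V=cv2.split(hsv)
roi=np.zeros(H.shape,bool); roi[165:245,220:390]=1
def rect(m,z,name):
    ys,xs=np.nonzero(m); 
    W=back(c,np.c_[xs,ys],z)[:,:2]
    r=cv2.minAreaRect((W*1000).astype(np.float32)); print(name,len(xs),np.round(r[0],1),np.round(r[1],1),round(r[2],1)); print(np.round(cv2.boxPoints(r)).tolist())
red=roi&((H<5)|(H>172))&(S>150); rect(red&(np.abs(np.arange(640)-295)<25)[None],.056,'handle')
org=roi&(H>=6)&(H<18)&(S>200)&(V>150)
n,l,st,ce=cv2.connectedComponentsWithStats(org.astype(np.uint8))
for i in range(1,n):
    if st[i,4]>300: rect(l==i,.088,'cover')
wood=roi&(H>10)&(H<30)&(S>40)&(S<170)&(V>150)
n,l,st,ce=cv2.connectedComponentsWithStats(wood.astype(np.uint8))
for i in range(1,n):
    if st[i,4]>80: rect(l==i,.016,'wood')
big=cv2.resize(im[165:245,220:390],None,fx=4.7,fy=4.7,interpolation=cv2.INTER_CUBIC); cv2.imwrite('pics/z.png',big)
for lab in('board','discs','tin','tape','cup','board_grip'):
    for d in env.outline_of('top',lab)[:2]: print(lab,d['p'],d['xy'],d['mask'].sum())
E
```

```text
handle 157 [549.2  84.4] [26.2 75.5] 2.6
[[534.0, 121.0], [538.0, 46.0], [564.0, 47.0], [561.0, 123.0]]
wood 1892 [ 588.  -137.3] [184.2 117.8] 3.5
[[492.0, -84.0], [500.0, -202.0], [683.0, -191.0], [676.0, -73.0]]
wood 2404 [572.3 120.4] [184.4 363.7] 3.4
[[469.0, 296.0], [491.0, -67.0], [675.0, -56.0], [653.0, 307.0]]
board 0.87 [302.5, 213.4] 1343
discs 0.7 [243.8, 203.8] 297
tin 0.57 [349.1, 154.8] 451
tape 0.81 [279.6, 167.0] 354
cup 0.89 [188.5, 207.8] 516
board_grip 0.72 [303.2, 212.0] 1418
```

View pics/z.png

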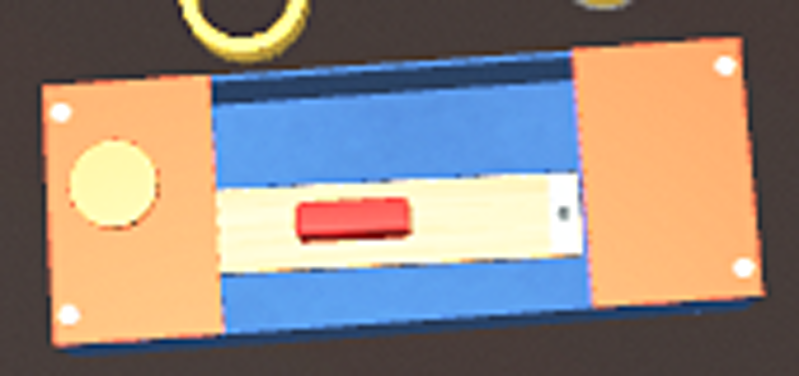

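The zoom shows the cover corners at about (43,84), (741,38), (765,296) and (54,347). The handle spans columns 297–411, and the board's white −y end strip just reaches the right cover's edge. I'll compute the geometry.

```bash
python3 - <<'E'
from cell import env
from h import *
from scipy.optimize import least_squares
c=env.get_calibration('top')
u=lambda L:(np.array(L)+.5)/4.7-.5+np.array([220,165])
print('C',-np.array(c['R']).T@c['t'])
W=back(c,u([[43,84],[741,38],[765,296],[54,347],[209,75],[224,334],[572,48],[593,307]]),.088)
print(np.round(W*1000,1)[:,:2].tolist())
ctr=W[:4].mean(0); print('ctr',ctr, np.linalg.norm(W[0]-W[1]),np.linalg.norm(W[0]-W[3]))
d=(W[0]+W[3]-W[1]-W[2])[:2]; print('yaw(+y dir)',np.degrees(np.arctan2(-d[0],d[1])))
# handle
B=back(c,u([[297,203],[410,198]]),.056);print('handle far edge',B*1000)
b=back(c,u([[217,189],[220,272],[577,174],[580,255]]),.016);print('board edges',np.round(b*1000,1).tolist())
im=cv2.imread('pics/top0.png')
cv2.imwrite('pics/z2.png',cv2.resize(im[195:230,275:345],None,fx=11,fy=11,interpolation=cv2.INTER_CUBIC))
E
```

```text
C [0.30321086 0.01151677 1.66964534]
[[640.9, 295.1], [667.8, -184.4], [489.4, -195.1], [459.9, 284.3], [645.8, 180.7], [467.8, 169.4], [661.9, -68.0], [483.4, -78.8]]
ctr [0.56450085 0.04997082 0.088     ] 0.4803412203228224 0.18133774373516964
yaw(+y dir) 3.368760709245472
handle far edge [[561.51900907 122.45278456  56.        ]
 [564.18197782  44.31674872  56.        ]]
board edges [[578.6, 182.1, 16.0], [519.2, 179.6, 16.0], [586.6, -73.5, 16.0], [528.6, -74.5, 16.0]]
```

View pics/z2.png

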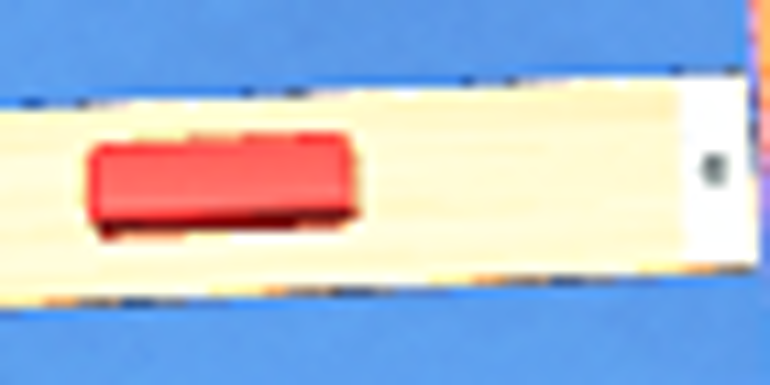

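```bash
cat >> h.py <<'E'
def Rt(yaw,tilt=0): return Ro.from_euler('z',yaw,degrees=True)*Ro.from_euler('x',-90+tilt,degrees=True)
def twist(p0,R0,p1,R1,N):
    D=R0.inv()*R1; d=R0.inv().apply(np.array(p1)-p0); w=D.as_rotvec()/N
    r=Ro.from_rotvec(w); M=sum((r**i).as_matrix() for i in range(N))
    return np.round(np.linalg.solve(M,d)*1000,2), np.round(np.degrees(w),3)
def now(env):
    o=env.get_obs(); return o['tool_pos'],Ro.from_euler('xyz',o['tool_rot'],degrees=True),o
E
python3 - <<'E'
from cell import env
from h import *
p,R,o=now(env)
p=np.array([.265,-.594,.223]);
print(twist(p,R,[.551,.084,.19],Rt(2),20))
c=env.get_calibration('top'); print(back(c,[[243.8,203.8]],.1))
E
```

```text
(array([-7.31,  1.65, 38.34]), array([-0.000e+00, -3.397e+00, -1.000e-03]))
[[0.56860577 0.24342428 0.1       ]]
```

carry_out([
  [[-7.3,1.6,38.3],[0,-3.4,0]],
  [[-7.3,1.6,38.3],[0,-3.4,0]],
  [[-7.3,1.6,38.3],[0,-3.4,0]],
  [[-7.3,1.6,38.3],[0,-3.4,0]],
  [[-7.3,1.6,38.3],[0,-3.4,0]],
  [[-7.3,1.6,38.3],[0,-3.4,0]],
  [[-7.3,1.6,38.3],[0,-3.4,0]],
  [[-7.3,1.6,38.3],[0,-3.4,0]],
  [[-7.3,1.6,38.3],[0,-3.4,0]],
  [[-7.3,1.6,38.3],[0,-3.4,0]],
], jaw=0.75, squeeze=40)

```text
time_s: 1.4
tool_pos: [0.512, -0.2972, 0.2066]
tool_rot: [-90.0, -0.0, -31.8]
force: [0.5, 0.1, -1.0]
grip_width: 0.0653
```

carry_out([
  [[-7.3,1.6,38.3],[0,-3.4,0]],
  [[-7.3,1.6,38.3],[0,-3.4,0]],
  [[-7.3,1.6,38.3],[0,-3.4,0]],
  [[-7.3,1.6,38.3],[0,-3.4,0]],
  [[-7.3,1.6,38.3],[0,-3.4,0]],
  [[-7.3,1.6,38.3],[0,-3.4,0]],
  [[-7.3,1.6,38.3],[0,-3.4,0]],
  [[-7.3,1.6,38.3],[0,-3.4,0]],
  [[-7.3,1.6,38.3],[0,-3.4,0]],
  [[-7.3,1.6,38.3],[0,-3.4,0]],
  [[0,0,0],[0,0,0]],
  [[0,0,0],[0,0,0]],
])

```text
time_s: 2.6
tool_pos: [0.5502, 0.0847, 0.1907]
tool_rot: [-90.0, -0.0, 2.2]
force: [0.1, -0.8, -0.4]
grip_width: 0.0652
```

```bash
python3 - <<'E'
from cell import env
from h import *
for n in("scene","top"):
    im=env.read_camera(n); cv2.imwrite(f"pics/{n}1.png",im[:,:,::-1])
p,R,o=now(env); print(p,o['tool_rot'],o['force'],o['qpos'],o['grip_width'],o['time_s'])
print(twist(p,R,[.551,.084,.048+.01-.019+.03],Rt(2),8))
E
```

```text
[0.55065094 0.08218293 0.1905013 ] [-9.00542457e+01 -3.74742028e-03  1.94077830e+00] [-0.16708702 -0.8011353  -0.99973447] [ 22.74345749  11.18490236 -38.05840164  98.0351951    7.22980536
  73.25054584 -14.93685854] 0.06538114061423725 2.7
(array([ 0.05, 15.19,  0.23]), array([ 0.007, -0.007,  0.   ]))
```

View pics/top1.png

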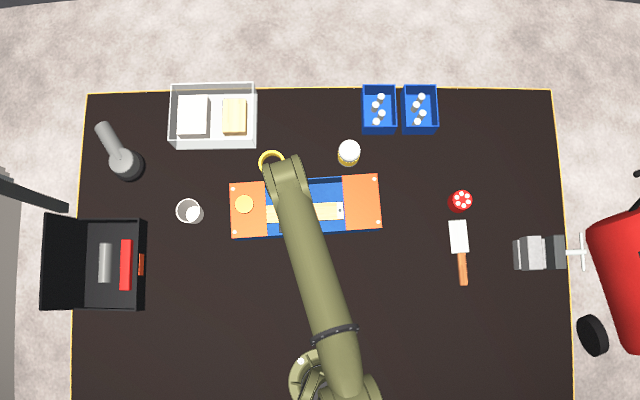

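View pics/scene1.png

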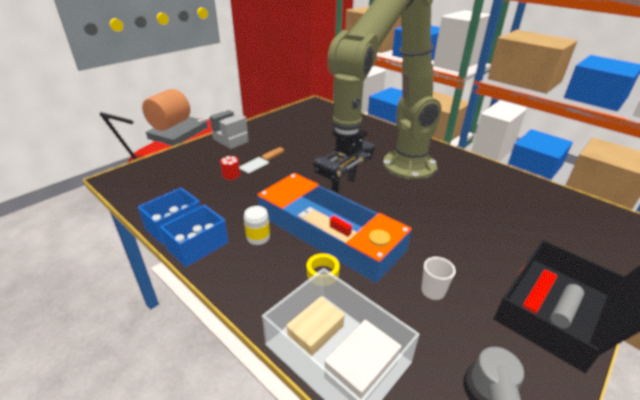

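The scene picture shows the gripper tips near (336,185), above the handle at (341,226). In the top picture the arm hides the handle. I'll cross-check both by projecting the points into the scene camera.

```bash
python3 - <<'E'
from cell import env
from h import *
c=env.get_calibration('scene')
print(proj(c,[[.5505,.084,.1905],[.551,.084,.036],[.551,.084,.056]]))
# predicted handle top corners vs red mask
y=Ro.from_euler('z',2,degrees=True)
P=np.array([[x,yy,z] for x in(-.012,.012) for yy in(-.04,.04) for z in(.016,.056)]); P=y.apply(P)+[.551,.084,0]
q=proj(c,P)
im=cv2.imread('pics/scene1.png'); b=cv2.resize(im[150:270,280:420],None,fx=5,fy=5,interpolation=cv2.INTER_CUBIC)
for k in q: cv2.circle(b,tuple(int(v) for v in ((k-[280,150]+.5)*5)),3,(0,255,0),1)
k=proj(c,[[.5505,.084,.1905]])[0]; cv2.circle(b,tuple(int(v) for v in ((k-[280,150]+.5)*5)),4,(255,0,255),2)
cv2.imwrite('pics/s1z.png',b)
E
```

```text
[[342.00578056 185.50085502]
 [339.57228511 225.80320096]
 [339.85395492 220.93264214]]
```

View pics/s1z.png

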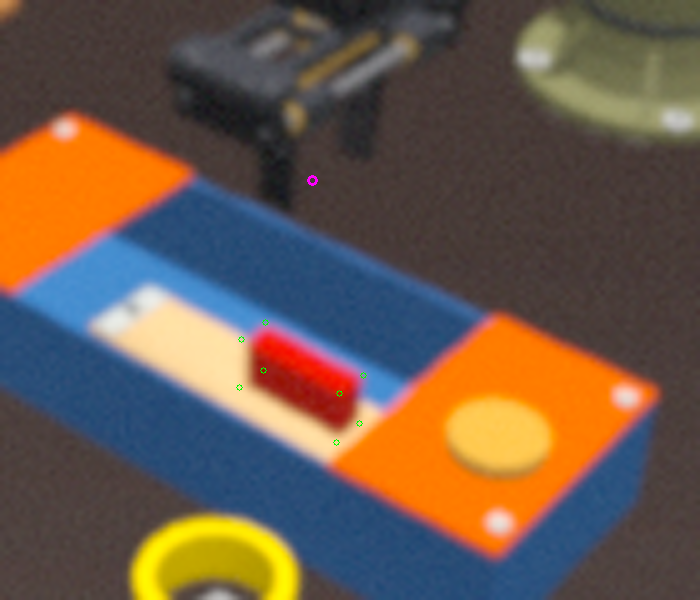

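The predicted handle corners (green) sit about 14 px left of the visible handle in this 5x zoom, roughly 8 mm. The TCP mark agrees with the midpoint of the finger tips. I'll compare the tray corners between the two cameras to find which one is off.

```bash
python3 - <<'E'
from cell import env
from h import *
c=env.get_calibration('scene')
u=lambda L:(np.array(L)+.5)/5-.5+np.array([280,150])
# zoom px: tray near corners on cover (+y): (658,388) = near robot? , (497,557), hatch edges (498,313),(330,465); (193,172),(15,292)
print(np.round(back(c,u([[658,388],[497,557],[498,313],[330,465],[193,174],[15,292]]),.088)*1000,1).tolist())
print('handle top', np.round(back(c,u([[250,340],[345,397],[358,378],[262,325]]),.056)*1000,1).tolist())
print('handle base', np.round(back(c,u([[252,378],[342,432]]),.016)*1000,1).tolist())
im=cv2.imread('pics/scene1.png'); cv2.imwrite('pics/s1y.png',cv2.resize(im[205:245,320:380],None,fx=12,fy=12,interpolation=cv2.INTER_CUBIC))
E
```

```text
[[455.4, 282.5, 88.0], [638.8, 296.8, 88.0], [462.4, 169.4, 88.0], [645.0, 184.8, 88.0], [481.6, -77.0, 88.0], [659.3, -63.7, 88.0]]
handle top [[561.1, 49.2, 56.0], [562.3, 129.5, 56.0], [542.3, 123.5, 56.0], [544.0, 44.3, 56.0]]
handle base [[551.6, 44.1, 16.0], [551.8, 121.4, 16.0]]
```

View pics/s1y.png

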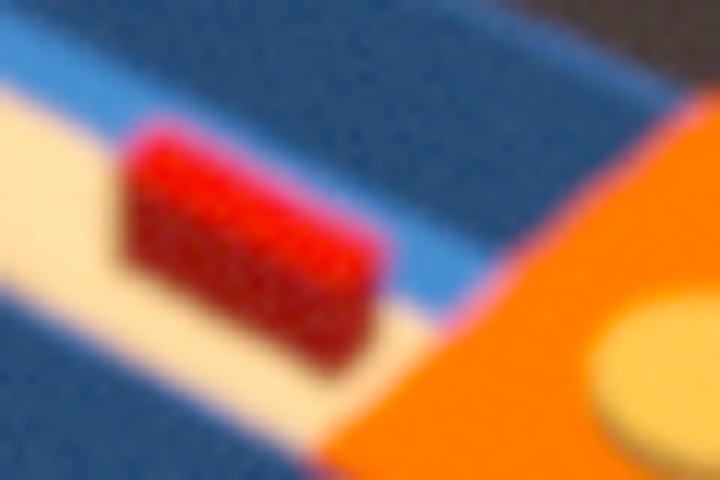

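```bash
python3 - <<'E'
from cell import env
from h import *
c=env.get_calibration('scene'); ct=env.get_calibration('top')
u=lambda L:(np.array(L)+.5)/12-.5+np.array([320,205])
e=back(c,u([[0,85],[110,150],[390,292],[450,325]]),.016); print('robot-side board top edge scene',np.round(e*1000,1).tolist())
u5=lambda L:(np.array(L)+.5)/5-.5+np.array([280,150])
print('edge more',np.round(back(c,u5([[163,287],[240,327],[90,327],[131,303]]),.016)*1000,1).tolist())
# overlay models in both for candidate grip x
for nm,f in(('top0','top'),('scene0','scene')):
    im=cv2.imread(f'pics/{nm}.png'); cc=env.get_calibration(f)
    ctr=proj(cc,[[.549,.085,.03]])[0].astype(int); x0,y0=ctr-[45,30]
    b=cv2.resize(im[y0:y0+60,x0:x0+90],None,fx=8,fy=8,interpolation=cv2.INTER_CUBIC)
    for cx,col in((.551,(0,255,0)),(.546,(255,0,255))):
        P=np.array([[x,yy,z] for x in(-.012,.012) for yy in(-.04,.04) for z in(.016,.056)]); P=Ro.from_euler('z',2,degrees=True).apply(P)+[cx,.085,0]
        B=np.array([[x,yy,.016] for x in(-.03,.03) for yy in np.linspace(-.16,.16,17)]); B=Ro.from_euler('z',2,degrees=True).apply(B)+[cx,.085,0]
        for k in np.r_[proj(cc,P),proj(cc,B)]: cv2.circle(b,tuple(int(v) for v in ((k-[x0,y0]+.5)*8)),2,col,-1)
    cv2.imwrite(f'pics/m_{f}.png',b)
E
```

```text
robot-side board top edge scene [[522.1, -31.0, 16.0], [522.4, 11.9, 16.0], [515.5, 108.3, 16.0], [515.0, 128.7, 16.0]]
edge more [[520.7, -67.7, 16.0], [516.7, 1.6, 16.0], [588.0, -71.5, 16.0], [549.4, -70.6, 16.0]]
```

View pics/m_top.png

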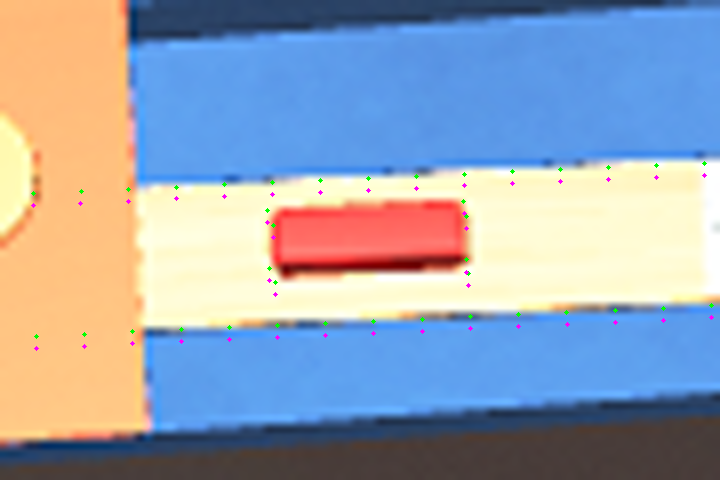

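View pics/m_scene.png

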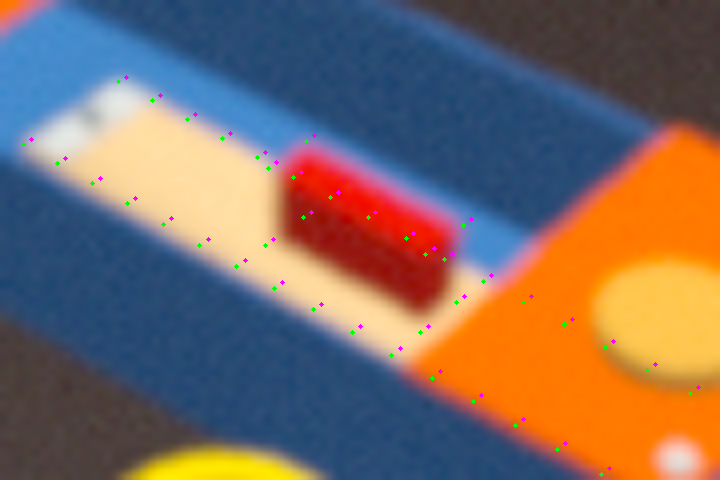

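The model at x≈0.550 fits the board edges in both pictures to within 3 mm; the drawn handle is only slightly bevelled. I'll descend onto it.

carry_out([
  [[-1,20,1],[0,0,0]],
  [[0,25,1],[0,0,0]],
  [[0,25,0],[0,0,0]],
  [[0,25,0],[0,0,0]],
  [[0,20,0],[0,0,0]],
  [[0,15,0],[0,0,0]],
  [[0,10,0],[0,0,0]],
  [[0,0,0],[0,0,0]],
])

```text
time_s: 3.5
tool_pos: [0.5486, 0.0847, 0.0493]
tool_rot: [-90.0, 0.1, 2.0]
force: [-0.3, -0.0, 0.1]
grip_width: 0.0654
```

carry_out([
  [[0,10,0],[0,0,0]],
  [[0,10,0],[0,0,0]],
  [[0,0,0],[0,0,0]],
  [[0,0,0],[0,0,0]],
])

```text
time_s: 3.9
tool_pos: [0.5492, 0.0857, 0.0304]
tool_rot: [-90.0, 0.0, 2.1]
force: [-0.1, 0.4, -0.1]
grip_width: 0.0652
```

```bash
python3 - <<'E'
from cell import env
from h import *
im=env.read_camera('scene'); cv2.imwrite(f"pics/s2.png",cv2.resize(im[130:270,260:430,::-1],None,fx=4.5,fy=4.5,interpolation=cv2.INTER_CUBIC))
p,R,o=now(env); print(p,o['tool_rot'],o['force'],o['grip_width'],o['time_s'])
E
```

```text
[0.54946901 0.08572077 0.03073157] [-9.00022602e+01 -1.96343732e-02  2.05898512e+00] [-0.44081902 -0.54495714  0.03554775] 0.06509045597162769 3.95
```

View pics/s2.png

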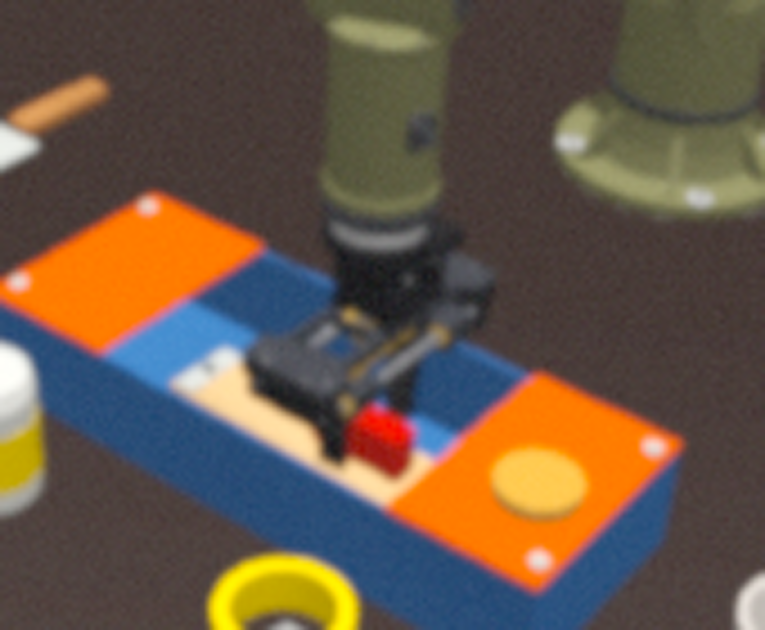

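The fingers straddle the handle, with the near finger at (335,450) and the red handle at (380,440). I close the jaws.

carry_out([
  [[0,0,0],[0,0,0]],
  [[0,0,0],[0,0,0]],
  [[0,0,0],[0,0,0]],
  [[0,0,0],[0,0,0]],
  [[0,0,0],[0,0,0]],
  [[0,0,0],[0,0,0]],
  [[0,0,0],[0,0,0]],
  [[0,0,0],[0,0,0]],
], jaw=0, squeeze=45)

```text
time_s: 4.75
tool_pos: [0.5498, 0.0856, 0.0307]
tool_rot: [-90.0, -0.1, 2.1]
force: [1.0, -0.5, 0.3]
grip_width: 0.0235
```

carry_out([
  [[0,-3,0],[0,0,0]],
  [[0,-3,0],[0,0,0]],
  [[0,-2,0],[0,0,0]],
  [[0,0,0],[0,0,0]],
  [[0,0,0],[0,0,0]],
  [[0,0,0],[0,0,0]],
])

```text
time_s: 5.35
tool_pos: [0.5491, 0.0855, 0.0384]
tool_rot: [-90.0, 0.0, 2.0]
force: [-0.8, 0.3, -3.5]
grip_width: 0.0232
```

```bash
python3 - <<'E'
from cell import env
from h import *
im=env.read_camera('scene'); cv2.imwrite(f"pics/s3.png",cv2.resize(im[130:270,260:430,::-1],None,fx=4.5,fy=4.5,interpolation=cv2.INTER_CUBIC))
im=env.read_camera('top'); cv2.imwrite(f"pics/t3.png",cv2.resize(im[165:245,220:390,::-1],None,fx=4.7,fy=4.7,interpolation=cv2.INTER_CUBIC))
p,R,o=now(env); print(p,o['tool_rot'],o['force'],o['wrist_torque'],o['grip_width'],o['time_s'])
E
```

```text
[0.54914497 0.08556564 0.03838993] [-9.00059365e+01  1.73338666e-02  2.05582101e+00] [ 0.23141327 -0.92626439 -3.76836966] [-0.00764906 -0.05265806 -0.01385359] 0.023455633198462653 5.45
```

View pics/s3.png

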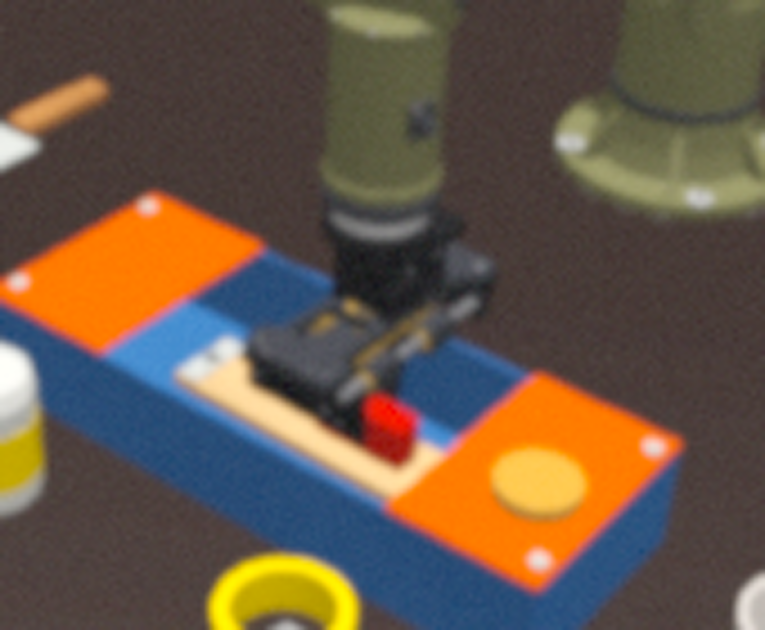

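View pics/t3.png

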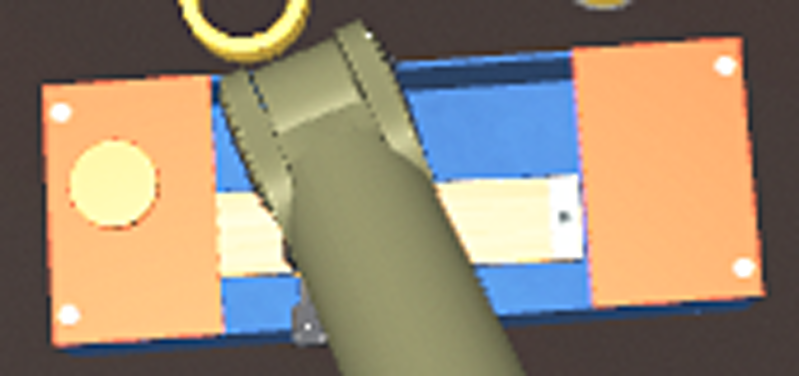

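The wrist now carries about 3.5 N, which matches the 0.3 kg board, and it is lifted level. The white −y end is still at the cover's edge, at about (580,218). I'll plan to shift it +y by about 20 mm, tilt it −y end up, and draw it out toward −y.

```bash
cat >> h.py <<'E'
C=np.array([.5635,.050]); YT=3.4; HT=.0264
def tcp(yc,zc,th,xp=-.012):
    Rz=Ro.from_euler('z',YT,degrees=True)
    n=np.array([0,np.sin(np.radians(th)),np.cos(np.radians(th))])
    return Rz.apply(np.array([xp,yc,zc])+HT*n)+[C[0],C[1],0], Rt(YT,-th)
E
python3 - <<'E'
from cell import env
from h import *
p,R,o=now(env); print(p)
for (w,N) in [((.055,.012,0),5),((.055,.045,10),8),((.055,.075,20),8),((-.053,.1143,20),10),((-.053,.205,20),8),((0,.19,0),10)]:
    q,Q=tcp(*w); print(w,np.round(q,4),Q.as_euler('xyz',degrees=True).round(1),N,*twist(p,R,q,Q,N)); p,R=q,Q
E
```

```text
[0.54914497 0.08556564 0.03838993]
(0.055, 0.012, 0) [0.5483 0.1042 0.0384] [-90.    0.    3.4] 5 [-0.01 -0.    3.73] [ 0.001 -0.269 -0.003]
(0.055, 0.045, 10) [0.548  0.1088 0.071 ] [-100.     0.     3.4] 8 [ 0.   -4.11  0.26] [-1.25  0.    0.  ]
(0.055, 0.075, 20) [0.5477 0.1132 0.0998] [-110.     0.     3.4] 8 [-0.   -3.63 -0.36] [-1.25  0.    0.  ]
(-0.053, 0.1143, 20) [0.5541 0.0054 0.1391] [-110.     0.     3.4] 10 [ -0.     0.   -11.49] [0. 0. 0.]
(-0.053, 0.205, 20) [0.5541 0.0054 0.2298] [-110.     0.     3.4] 8 [  0.   -10.65  -3.88] [0. 0. 0.]
(0, 0.19, 0) [0.5515 0.0493 0.2164] [-90.    0.    3.4] 10 [-0.    0.48  4.6 ] [2. 0. 0.]
```

carry_out([
  [[0,0,3.8],[0,-0.3,0]],
  [[0,0,3.8],[0,-0.3,0]],
  [[0,0,3.8],[0,-0.3,0]],
  [[0,0,3.8],[0,-0.2,0]],
  [[0,0,3.8],[0,-0.2,0]],
  [[0,0,0],[0,0,0]],
  [[0,0,0],[0,0,0]],
])

```text
time_s: 6.15
tool_pos: [0.5484, 0.1047, 0.0385]
tool_rot: [-90.0, 0.0, 3.4]
force: [-0.2, -0.7, -4.6]
grip_width: 0.0238
```

carry_out([
  [[0,-4.1,0.3],[-1.25,0,0]],
  [[0,-4.1,0.3],[-1.25,0,0]],
  [[0,-4.1,0.3],[-1.25,0,0]],
  [[0,-4.1,0.3],[-1.25,0,0]],
  [[0,-4.1,0.3],[-1.25,0,0]],
  [[0,-4.1,0.3],[-1.25,0,0]],
  [[0,-4.1,0.3],[-1.25,0,0]],
  [[0,-4.1,0.3],[-1.25,0,0]],
  [[0,0,0],[0,0,0]],
  [[0,0,0],[0,0,0]],
])

```text
time_s: 7.15
tool_pos: [0.5481, 0.1097, 0.071]
tool_rot: [-100.0, 0.0, 3.4]
force: [0.5, 0.1, -4.2]
grip_width: 0.0236
```

```bash
python3 - <<'E'
from cell import env
from h import *
im=env.read_camera('scene'); cv2.imwrite(f"pics/s4.png",cv2.resize(im[130:270,260:430,::-1],None,fx=4.5,fy=4.5,interpolation=cv2.INTER_CUBIC))
p,R,o=now(env); print(p,o['tool_rot'],o['force'],o['wrist_torque'],o['grip_width'],o['time_s'])
E
```

```text
[0.5480233  0.10922608 0.07082066] [-1.00015497e+02  2.25935173e-02  3.34605045e+00] [ 0.36995595 -0.93425358 -3.75158044] [ 0.35271473 -0.06888161  0.05682108] 0.023419579762316775 7.2
```

View pics/s4.png

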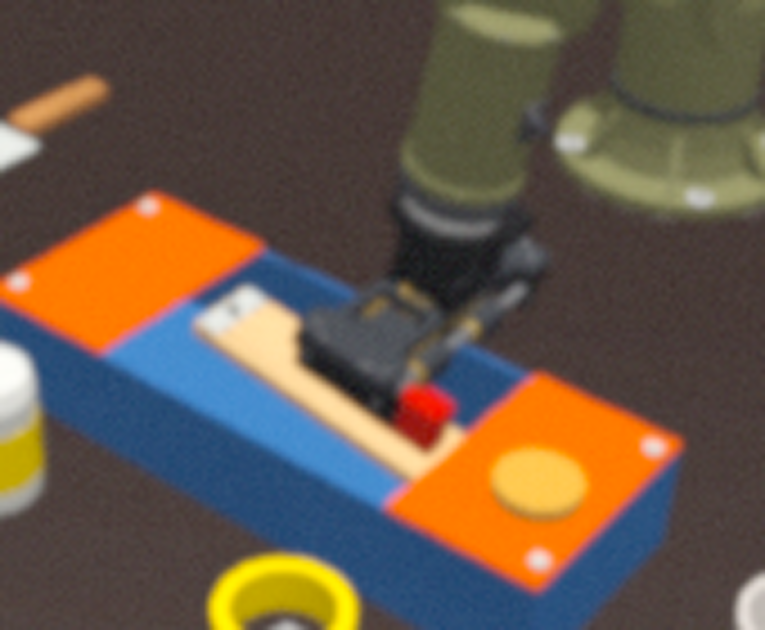

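The white −y end has risen to (230,305), clear of the −y cover edge, and the wrist load is unchanged at about 4 N. I'll go on tilting to 20° and then draw it out.

carry_out([
  [[0,-3.6,-0.4],[-1.25,0,0]],
  [[0,-3.6,-0.4],[-1.25,0,0]],
  [[0,-3.6,-0.4],[-1.25,0,0]],
  [[0,-3.6,-0.4],[-1.25,0,0]],
  [[0,-3.6,-0.4],[-1.25,0,0]],
  [[0,-3.6,-0.4],[-1.25,0,0]],
  [[0,-3.6,-0.4],[-1.25,0,0]],
  [[0,-3.6,-0.4],[-1.25,0,0]],
  [[0,0,0],[0,0,0]],
  [[0,0,0],[0,0,0]],
  [[0,0,0],[0,0,0]],
])

```text
time_s: 8.3
tool_pos: [0.5479, 0.1131, 0.0995]
tool_rot: [-110.0, 0.0, 3.3]
force: [-0.8, -0.4, -3.8]
grip_width: 0.0238
```

```bash
python3 - <<'E'
from cell import env
from h import *
im=env.read_camera('scene'); cv2.imwrite(f"pics/s5.png",cv2.resize(im[130:270,260:430,::-1],None,fx=4.5,fy=4.5,interpolation=cv2.INTER_CUBIC))
im=env.read_camera('top'); cv2.imwrite(f"pics/t5.png",cv2.resize(im[165:245,220:390,::-1],None,fx=4.7,fy=4.7,interpolation=cv2.INTER_CUBIC))
p,R,o=now(env); print(p,o['tool_rot'],o['force'],o['wrist_torque'],o['grip_width'],o['time_s'])
# expected ends
for n in('scene','top'):
    c=env.get_calibration(n); 
    for s in(-.16,.16): X=p+R.apply([0,HT-.006,s]); print(n,s,X.round(3),proj(c,[X]).round(1), ((proj(c,[X])-([260,130] if n=='scene' else [220,165]))*(4.5 if n=='scene' else 4.7)).round())
E
```

```text
[0.54789261 0.11292431 0.09956419] [-1.10017916e+02  8.09824132e-03  3.30484374e+00] [ 0.03734056 -0.29303366 -3.7217664 ] [ 0.72959696 -0.01896625 -0.01702504] 0.024030556795741023 8.4
scene -0.16 [ 0.557 -0.044  0.135] [[309.7 185.2]] [[224. 249.]]
scene 0.16 [0.54  0.256 0.026] [[385.3 252.2]] [[564. 550.]]
top -0.16 [ 0.557 -0.044  0.135] [[334.9 204.6]] [[540. 186.]]
top 0.16 [0.54  0.256 0.026] [[243.1 216.2]] [[109. 241.]]
```

View pics/s5.png

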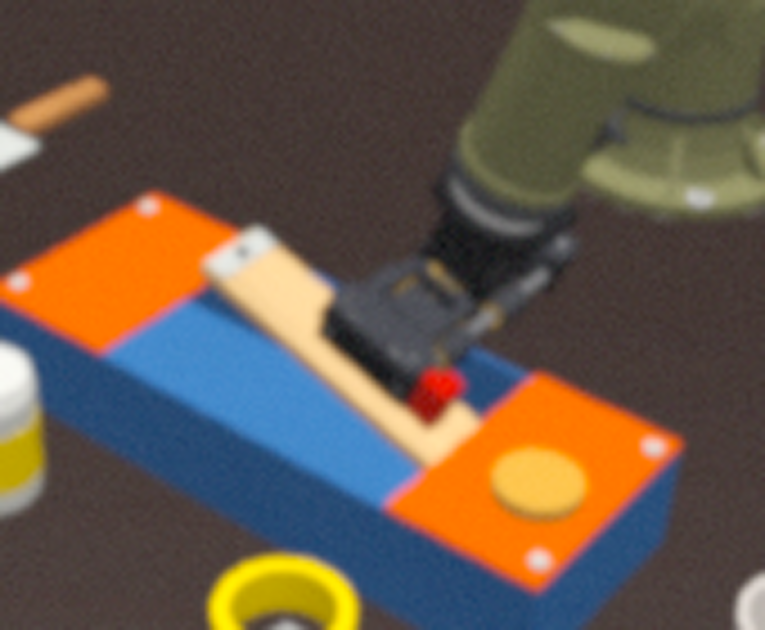

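View pics/t5.png

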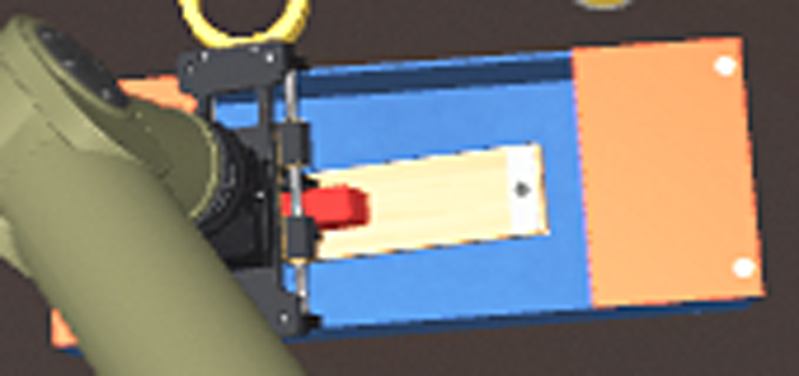

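In the top zoom the −y end shows at (543,188), against a prediction of (540,186), so there is no slip. That puts end b at z≈0.135 and end a at z≈0.026. Next I draw the board out along its own axis.

carry_out([
  [[0,0,-8],[0,0,0]],
  [[0,0,-11],[0,0,0]],
  [[0,0,-12],[0,0,0]],
  [[0,0,-12],[0,0,0]],
  [[0,0,-12],[0,0,0]],
  [[0,0,-12],[0,0,0]],
  [[0,0,-12],[0,0,0]],
  [[0,0,-12],[0,0,0]],
  [[0,0,-12],[0,0,0]],
  [[0,0,-12],[0,0,0]],
  [[0,0,0],[0,0,0]],
  [[0,0,0],[0,0,0]],
])

```text
time_s: 9.6
tool_pos: [0.5542, 0.0057, 0.139]
tool_rot: [-110.0, -0.0, 3.3]
force: [0.3, 0.1, -3.6]
grip_width: 0.0236
```

```bash
python3 - <<'E'
from cell import env
from h import *
im=env.read_camera('scene'); cv2.imwrite(f"pics/s6.png",cv2.resize(im[130:270,260:430,::-1],None,fx=4.5,fy=4.5,interpolation=cv2.INTER_CUBIC))
im=env.read_camera('top'); cv2.imwrite(f"pics/t6.png",cv2.resize(im[165:245,220:390,::-1],None,fx=4.7,fy=4.7,interpolation=cv2.INTER_CUBIC))
p,R,o=now(env); print(p,o['tool_rot'],o['force'],o['wrist_torque'],o['grip_width'],o['time_s'])
for n in('scene','top'):
    c=env.get_calibration(n); 
    for s in(-.16,.16): X=p+R.apply([0,HT-.006,s]); print(n,s,X.round(3),((proj(c,[X])-([260,130] if n=='scene' else [220,165]))*(4.5 if n=='scene' else 4.7)).round())
for (w,N) in [((-.053,.205,20),8),((0,.19,0),10)]:
    q,Q=tcp(*w); print(w,*twist(p,R,q,Q,N)); p,R=q,Q
E
```

```text
[0.55404797 0.00650866 0.13872384] [-1.09961670e+02  2.07817832e-02  3.41333423e+00] [ 0.71690143 -0.50315726 -3.20572008] [ 0.73766    -0.11155653 -0.00830623] 0.023330395107036637 9.7
scene -0.16 [ 0.563 -0.151  0.174] [[114. 152.]]
scene 0.16 [0.545 0.15  0.065] [[438. 437.]]
top -0.16 [ 0.563 -0.151  0.174] [[707. 165.]]
top 0.16 [0.545 0.15  0.065] [[255. 223.]]
(-0.053, 0.205, 20) [ -0.   -10.65  -4.02] [-0.005  0.002 -0.002]
(0, 0.19, 0) [-0.    0.48  4.6 ] [2. 0. 0.]
```

View pics/s6.png

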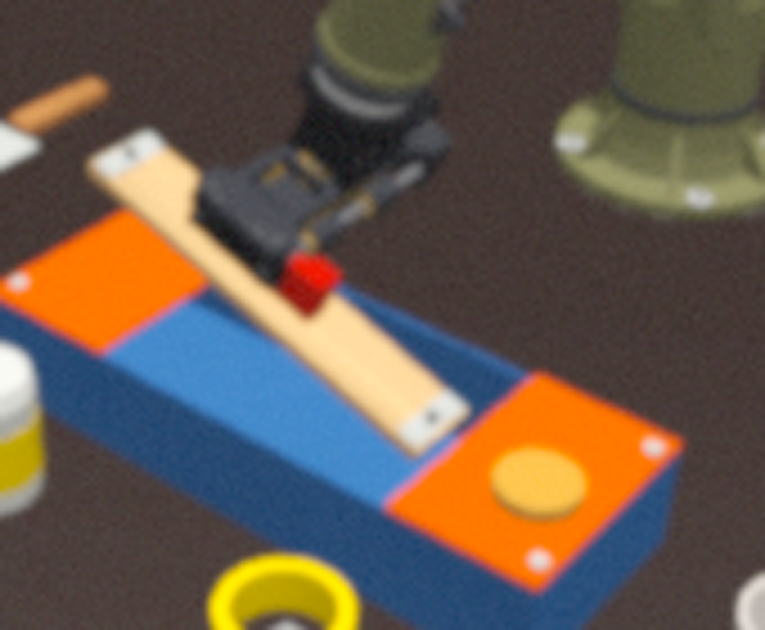

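View pics/t6.png

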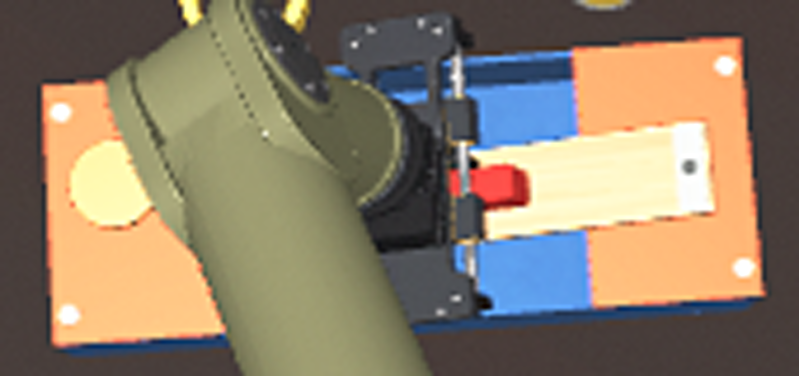

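The lower end is now in view at (437,425) in the scene zoom and fully clear of the +y cover edge. Now I lift straight up and then level the board.

carry_out([
  [[0,-8,-3],[0,0,0]],
  [[0,-11,-4],[0,0,0]],
  [[0,-11,-4],[0,0,0]],
  [[0,-11,-4],[0,0,0]],
  [[0,-11,-4],[0,0,0]],
  [[0,-11,-4],[0,0,0]],
  [[0,-11,-4],[0,0,0]],
  [[0,-11,-4],[0,0,0]],
  [[0,0,0],[0,0,0]],
  [[0,0,0],[0,0,0]],
])

```text
time_s: 10.7
tool_pos: [0.5542, 0.0056, 0.2295]
tool_rot: [-110.0, -0.0, 3.3]
force: [0.2, -0.6, -3.8]
grip_width: 0.0236
```

carry_out([
  [[0,0.5,4.6],[2,0,0]],
  [[0,0.5,4.6],[2,0,0]],
  [[0,0.5,4.6],[2,0,0]],
  [[0,0.5,4.6],[2,0,0]],
  [[0,0.5,4.6],[2,0,0]],
  [[0,0.5,4.6],[2,0,0]],
  [[0,0.5,4.6],[2,0,0]],
  [[0,0.5,4.6],[2,0,0]],
  [[0,0.5,4.6],[2,0,0]],
  [[0,0.5,4.6],[2,0,0]],
  [[0,0,0],[0,0,0]],
  [[0,0,0],[0,0,0]],
])

```text
time_s: 11.9
tool_pos: [0.5512, 0.0489, 0.2152]
tool_rot: [-90.1, 0.1, 3.3]
force: [0.2, -0.2, -3.0]
grip_width: 0.0236
```

carry_out([
  [[0,0,0],[0,0,0]],
  [[0,0,0],[0,0,0]],
  [[0,0,0],[0,0,0]],
  [[0,0,0],[0,0,0]],
  [[0,0,0],[0,0,0]],
])

```text
time_s: 12.4
tool_pos: [0.5516, 0.0495, 0.2159]
tool_rot: [-90.0, -0.0, 3.4]
force: [-0.7, 0.6, -4.2]
grip_width: 0.0236
```

```bash
python3 - <<'E'
from cell import env
from h import *
im=env.read_camera('scene'); cv2.imwrite(f"pics/s7.png",im[:,:,::-1])
im=env.read_camera('top'); cv2.imwrite(f"pics/t7.png",im[:,:,::-1])
p,R,o=now(env); print(p,o['tool_rot'],o['force'],o['wrist_torque'],o['grip_width'],o['time_s'],abs(o['joint_velocities']).max())
for n in('scene','top'):
    c=env.get_calibration(n); 
    for s in(-.16,.16): X=p+R.apply([0,HT-.006,s]); print(n,s,X.round(3),proj(c,[X]).round(1))
E
```

```text
[0.55165859 0.04947625 0.21589065] [-9.00093479e+01 -2.82378514e-03  3.35403927e+00] [ 0.54048395  0.17867173 -3.45978801] [-0.02516257 -0.11766912  0.00322223] 0.023493876882485023 12.5 0.1699507642733358
scene -0.16 [ 0.561 -0.11   0.196] [[294.2 162.2]]
scene 0.16 [0.542 0.209 0.195] [[378.  200.2]]
top -0.16 [ 0.561 -0.11   0.196] [[357.8 199.7]]
top 0.16 [0.542 0.209 0.195] [[250.5 207.1]]
```

View pics/s7.png

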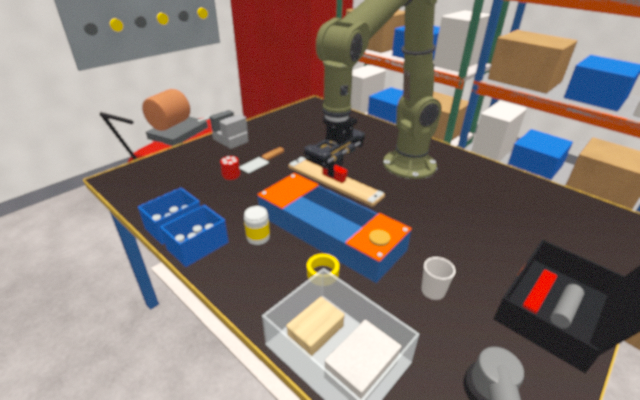

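View pics/t7.png

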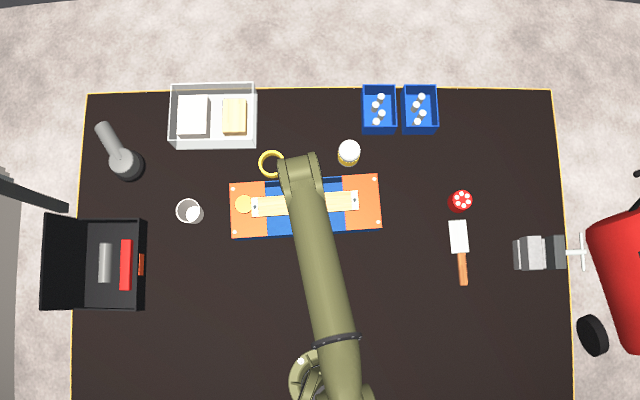

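The board hangs level over the hatch. Its ends show at about (292,163) and (380,197) in the scene picture, against predictions of (294,162) and (378,200). The bystanders look unmoved, so I hand the job in.

```bash
python3 - <<'E'
from cell import env
print(env.sign_off()); o=env.get_obs(); print(o['tool_pos'],o['force'],o['grip_width'],o['time_s'])
E
```

```text
the job is handed in; nothing more can be done
None
the job is handed in; nothing more can be done
```

The board is out of the tray and the job is handed in. The gripper holds the board still and level above the hatch, with its underside about 10 cm above the covers. I gripped the handle, slid the board about 20 mm toward +y, tilted it 20° with the −y end up, drew it out along its own axis, then lifted and levelled it. This took 12.5 s of the 48 s allowed; the hand-in gives no verdict.

- **Tilt through the hatch:** by the arm pose and camera, one end was at about 0.135 m while the other was at about 0.026 m, and I held it there for about 0.3 s.
- **Final pose:** the TCP is at (0.552, 0.049, 0.216) and tilted less than 0.1°. Both ends are at about 0.195 m, and the handle is about 12 mm horizontally from the hatch centre.
- **Grip and force:** the fingers are closed on the handle at 23.5 mm. The wrist carries about 3.5 N, the board's weight, and each reading I took during the pull showed only about 3–5 N, so I saw no sign of wrenching.
- **Bystanders:** they look unmoved in the last pictures. I judged this by eye and did not measure it.
- **Disagreement:** the two cameras differed by a few millimetres on where the handle started. The grasp tolerance covered this, and the later positions of the board ends agreed to within about 3 pixels.

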